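# Pack the bake-at-home gift tray

### The job

Pack the bake-at-home gift set into the wooden presentation tray: stand the tall stack of empty foil cups, the steel sugar shaker, the red-capped spice jar and the smaller of the two steel measuring cups each in the light-brown insert cut to its shape, upright and right down on the tray's floor, the cup's handle in its slot. The larger measuring cup and the baked custard cake among them are not part of the set: leave them where they stand.

Things in the scene. Friction and masses are not known exactly. Their poses are not given: they have to be found in the camera images.
- foil_cups: Tall nested stack of empty silver foil cups, oval, 65 (x) x 113 (y) x 61 (z) mm at its rims, a little narrower at the foot, 36 g; grasp across its 65 mm. Origin: centre of its underside, z up, y along the oval. It stands among the goods; the lower foil stacks against the back wall are not meant.
- sugar_shaker: Steel sugar shaker with a perforated domed lid, upright cylinder of 66 mm diameter (68 mm at the lid, from 80 mm up), 106 mm high, 0.15 to 0.3 kg. Origin: centre of its underside, z up.
- spice_jar: Small clear spice jar with a red cap and a green label, 42 mm diameter (45 mm at the cap, from 85 mm up), 106 mm high, 0.08 to 0.16 kg; grasp it by the cap, lower down its top may meet the palm. Origin: centre of its underside, z up.
- small_cup: The smaller steel measuring cup: round bowl of 56 mm diameter, 44 mm high, open at the top, with a wire handle 6 mm wide on its -y side, 83 mm long over all. Origin: on the underside, midway along the 83 mm; the bowl's centre is at y = +14 mm, the handle reaches to y = -42 mm (8 to 42 mm above the foot). Grasp across the bowl along x.
- large_cup: The larger steel measuring cup, not part of the set: bowl of 72 mm diameter, 57 mm high, 99 mm long with its handle (to -y). Origin: on the underside, midway along the 99 mm.
- custard_cake: Baked custard cake, orange-brown top, in an oval foil cup 59 x 107 x 28 mm; not part of the set. Origin: centre of its underside, y along the oval.
- insert_oval: Light-brown card insert with an oval cut-out 75 (x) x 123 (y) mm in its middle, for the foil cups. One of four fixed inserts, 100 (x) x 136 (y) x 20 mm, that fill the wooden tray 2 by 2 with parallel axes (rim 8 mm thick, 28 mm above the worktop). Origin: centre of its underside, on the tray's floor, 4 mm above the worktop; z up. Cut right through: things stand on the tray's floor.
- insert_wide: Light-brown card insert with a wide round cut-out of 78 mm diameter in its middle, for the sugar shaker. Otherwise as insert_oval.
- insert_small: Light-brown card insert with a small round cut-out of 55 mm diameter in its middle, for the spice jar. Otherwise as insert_oval.
- insert_key: Light-brown card insert with a keyhole cut-out, for the small measuring cup: a round part of 66 mm diameter centred at y = +14 mm, and from it a slot 22 mm wide towards -y, to y = -49 mm, for the handle. The cup's origin and axes come to lie on the insert's. Otherwise as insert_oval.

How it is judged:
At the end, for the whole second after the job is handed in: Foil cups, sugar shaker, spice jar and small cup each in their own insert, centred within 12 mm, down on the tray's floor within 6 mm, upright within 0.12 rad and at rest; larger cup and cake within 25 mm of where they stood (horizontal distance between foil_cups and insert_oval below 0.012 m and z of foil_cups in the frame of insert_oval between -0.006 and 0.006 m and angle between each of foil_cups, sugar_shaker, spice_jar, small_cup's own z axis and vertical below 0.12 rad and linear speed of each of foil_cups, sugar_shaker, spice_jar, small_cup below 0.02 m/s and horizontal distance between sugar_shaker and insert_wide below 0.012 m and z of sugar_shaker in the frame of insert_wide between -0.006 and 0.006 m and horizontal distance between spice_jar and insert_small below 0.012 m and z of spice_jar in the frame of insert_small between -0.006 and 0.006 m and horizontal distance between small_cup and insert_key below 0.012 m and z of small_cup in the frame of insert_key between -0.006 and 0.006 m and distance of each of large_cup, custard_cake from where it was at the start of the episode below 0.025 m); the robot touches nothing.
It fails at once if the larger measuring cup is moved by more than 25 mm (distance of large_cup from where it was at the start of the episode above 0.025 m).
It fails at once if the custard cake is moved by more than 25 mm (distance of custard_cake from where it was at the start of the episode above 0.025 m).
It also fails if it takes over 122 s, if anything falls off the work surface, if the arm or the gripper's body presses on something with over 40 N, if the wrist force passes 120 N, or if a joint passes its speed limit or range.

### The arm

A 6-joint arm with a two-finger parallel gripper is mounted at the origin on a cart in front of the work surface, level with it; the furniture and walls round the work are solid. World frame = base frame: x ahead of the robot, y to its left, z up, the work surface at z = 0. Lengths are in m, angles in rad, forces in N, time in s.
With the tool pointing down it reaches from about 0.25 to 0.775 m from the base axis. Payload 4 kg.
Tool frame: the origin (TCP) lies at the very end of the fingers, on their centre line; the grasp point (between the pads) lies 19 mm behind it (robot.tcp_to_grasp is the distance from the TCP to the grasp point, in m); z points along the fingers, y is the line along which they close (so a half turn about z gives the same grasp; the last joint's range is limited). The gripper opens to 94 mm and grips with 3 to 60 N. Pads are 16 mm wide; open, the fingers measure 119 mm over their backs; the gripper's body (75 mm by 177 mm) begins 78 mm behind the grasp point.
Start: joints at [1.059, 0.087, 1.371, -0, 1.684, -0.103], TCP at [0.219, 0.505, 0.206] pointing down, gripper open.
Joint ranges: [-3.1, 3.1], [-0.76, 2.03], [0.27, 2.55], [-1.08, 4.22], [0.17, 2.65], [-2.57, 2.57]. Speed limits (rad/s): [2.79, 2.79, 3.14, 3.14, 3.14, 3.14].

### API

Orientations are given as [roll, pitch, yaw] about the fixed x, y, z axes, in that order (R = Rz(yaw) Ry(pitch) Rx(roll)).
In Python, from bench import robot gives the robot as it stands.
- The arm moves only by the tool advance, called after "Call:" by a JSON object that holds its "name" and its "arguments". Schema: {"type":"object","properties":{"rows":{"type":"array","items":{"type":"array","items":{"type":"number"},"minItems":5,"maxItems":5},"minItems":1,"maxItems":20},"only":{"type":"string"},"quiet":{"type":"boolean"},"lines":{"type":"string"}},"required":["rows"],"additionalProperties":false}. rows is a list of rows, 1 to 20 of them, each of 5 numbers: the finger opening in m, then dx, dy, dz in m, then a turn about the tool's z in rad; each row shifts and turns the commanded pose from where the row before left it, along the tool's axes as they then stand; what a row does not reach is not made up. A row lasts 1/12 s, in which the tool goes at most 0.0417 m and 0.125 rad, less where a joint would pass 70% of its speed; a pose out of reach is approached as far as the arm can. The fingers move at their own pace and stop on an object; the grip force is fixed at half the most. Time passes only in rows, so rows that do not move let the fingers close. The tool returns the time, the measured TCP pose, the force, the opening and the grip force at its end. only (a regular expression) keeps the lines of the reply that match it, lines (a string "A,B") keeps lines A to B, and quiet returns only ok. Input that does not fit is refused with a message, and nothing moves.
- robot.get_obs(): the state, without advancing time (a new reading comes with each control period).
- robot.snapshot(name): name is "scene" or "top" or "wrist"; returns a dict with "color" (480x640x3 uint8, blue, green, red), "fx", "fy", "cx", "cy" (pixels), "k1" (the pictures are not rectified: a ray, as slopes to the right and down, at radius r is drawn at 1 + k1 r^2 times it, then the intrinsics apply), "extrinsics" (4x4, takes a point from world to camera coordinates). Camera axes: x right, y down, z forward; pixel columns grow to the right and rows downward; lengths in m; the calibration is good to about 2 mm. A picture is of the moment at which its call begins. There is no depth.
- robot.close_job(): hands the job in; it is judged then, once.
The state is a dict: "time": time; "joint_positions": joint angles; "qvel": joint speeds; "joint_torque": joint torques, N m; "tool_pos": TCP position; "ee_rot": TCP orientation; "wrist_force": force on the tool from outside, world axes, zero at the start; "wrist_torque": the same for the moment, N m; "width": finger opening in m; "finger_force": force on a finger pad.
Only numpy, scipy, OpenCV 4.12 (cv2) and the standard library are available. Lean on these libraries where they do the work, as an engineer would, in place of code of your own. Each camera call takes 0.05 s, during which the arm holds its last target. There are 200 camera calls.

## Working session

There is one attempt and no reset: what is moved stays moved. The work goes in short steps, Python scripts to look and compute and a tool call to move; the robot and the scene stay as the last step left them, time stands still between calls to the robot, and variables do not carry over. Pictures are saved under pics/ and viewed, at most 14 in all, crops included, and the job is handed in when it is done.

```bash
ls; mkdir -p pics
```

Run:
```python
from bench import robot
import cv2,numpy as np
for n in ("top","scene"):
    s=robot.snapshot(n); cv2.imwrite(f"pics/{n}0.png",s["color"])
    print(n,s["fx"],s["fy"],s["cx"],s["cy"],s["k1"]);print(np.round(s["extrinsics"],4).tolist())
o=robot.get_obs();print(o["time"],o["tool_pos"],o["ee_rot"],o["width"])
```

```text
bench.py
pics
top 452.1819651486832 452.1819651486832 323.00370836616247 237.64212887653534 -0.08845206110127495
[[0.0021, -0.9998, 0.0217, -0.0253], [-0.9948, -0.0043, -0.1017, 0.5271], [0.1018, -0.0214, -0.9946, 0.887], [0.0, 0.0, 0.0, 1.0]]
scene 480.8770998682751 480.8770998682751 323.5422451618454 248.0267775610074 -0.016090323807890845
[[0.5858, -0.8103, -0.0145, -0.3222], [-0.4398, -0.3028, -0.8455, 0.2436], [0.6807, 0.5017, -0.5337, 0.7259], [0.0, 0.0, 0.0, 1.0]]
0.1 [0.21837609 0.50425383 0.20445294] [-3.13963793e+00 -2.27593184e-04  2.73281576e+00] 0.09386968034478556
```

View pics/top0.png

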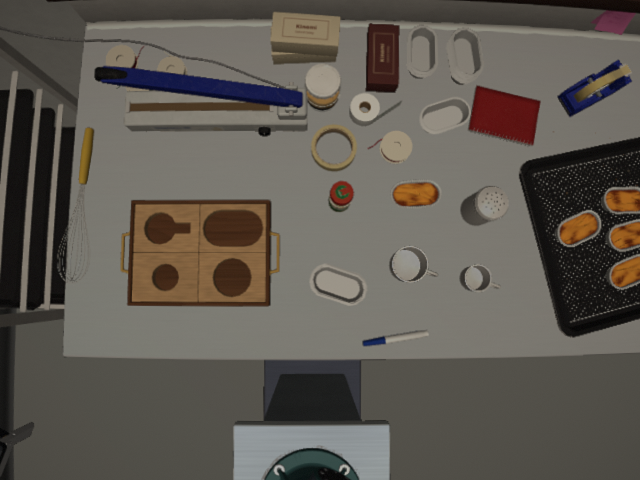

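View pics/scene0.png

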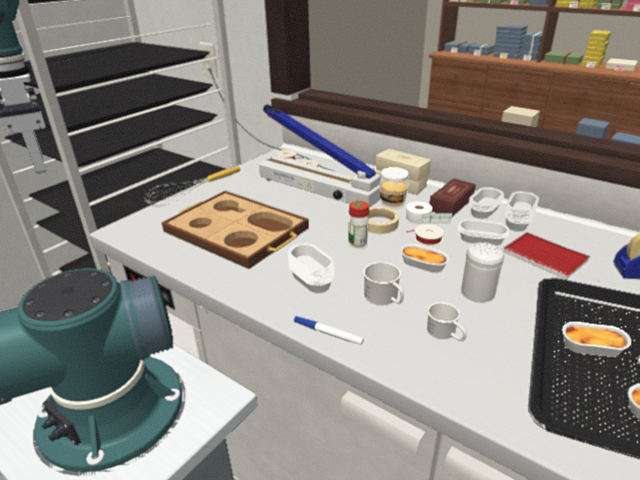

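The top view shows the tray at (130–270, 200–305), with cells keyhole TL, oval TR, small BL and wide BR. The goods are jar (341,195), tall foil stack (338,284), large cup (408,264), small cup (477,278), shaker (490,203) and cake (416,194). Next I measure them.

Create h.py:
```python
import cv2,numpy as np
from bench import robot
def cast(s,px,z):
    K=np.array([[s["fx"],0,s["cx"]],[0,s["fy"],s["cy"]],[0,0,1.]])
    p=cv2.undistortPoints(np.float64(px).reshape(-1,1,2),K,np.array([s["k1"],0,0,0.])).reshape(-1,2)
    E=np.array(s["extrinsics"]);R,t=E[:3,:3],E[:3,3];C=-R.T@t
    d=np.c_[p,np.ones(len(p))]@R
    return C+d*((z-C[2])/d[:,2])[:,None]
def proj(s,X):
    K=np.array([[s["fx"],0,s["cx"]],[0,s["fy"],s["cy"]],[0,0,1.]]);E=np.array(s["extrinsics"])
    return cv2.projectPoints(np.float64(X).reshape(-1,1,3),cv2.Rodrigues(E[:3,:3])[0],E[:3,3],K,np.array([s["k1"],0,0,0.]))[0].reshape(-1,2)
```

Run:
```python
from h import *
s=robot.snapshot("top");im=s["color"];hsv=cv2.cvtColor(im,cv2.COLOR_BGR2HSV)
def big(m,roi):
    k=np.zeros_like(m);x0,x1,y0,y1=roi;k[y0:y1,x0:x1]=m[y0:y1,x0:x1]
    c=max(cv2.findContours(k,0,1)[0],key=cv2.contourArea);return c
m=cv2.inRange(hsv,(3,70,20),(25,255,255))
m=cv2.morphologyEx(m,cv2.MORPH_OPEN,np.ones((9,9),np.uint8))
c=big(m,(110,300,180,330)); q=cast(s,c.reshape(-1,2),.028)[:,:2]
r=cv2.minAreaRect(np.float32(q));print("tray",r)
m=cv2.inRange(hsv,(0,150,60),(8,255,255))|cv2.inRange(hsv,(172,150,60),(180,255,255))
c=big(m,(320,365,175,215));q=cast(s,c.reshape(-1,2),.106)[:,:2];print("jarcap",cv2.minEnclosingCircle(np.float32(q)),cv2.boundingRect(c))
m=cv2.inRange(hsv,(5,100,60),(25,255,255));c=big(m,(385,445,175,215));print("cake",cv2.minAreaRect(np.float32(cast(s,c.reshape(-1,2),.026)[:,:2])))
g=cv2.cvtColor(im,6);np.save("top.npy",im)
cr=cv2.resize(im[165:315,300:520],None,fx=3.6,fy=3.6,interpolation=cv2.INTER_CUBIC);cv2.imwrite("pics/crop1.png",cr)
cr=cv2.resize(im[190:315,115:290],None,fx=4,fy=4);cv2.imwrite("pics/crop2.png",cr)
print(cv2.boundingRect(c))
```

```text
tray ((0.4965253174304962, 0.2271614670753479), (0.21367061138153076, 0.2872113883495331), 0.11399629712104797)
jarcap ((0.6028265357017517, -0.05699184164404869), 0.022834602743387222) (330, 182, 23, 24)
cake ((0.6187023520469666, -0.2135711908340454), (0.04617966711521149, 0.0923820286989212), 0.6730087995529175)
(393, 183, 45, 23)
```

View pics/crop1.png

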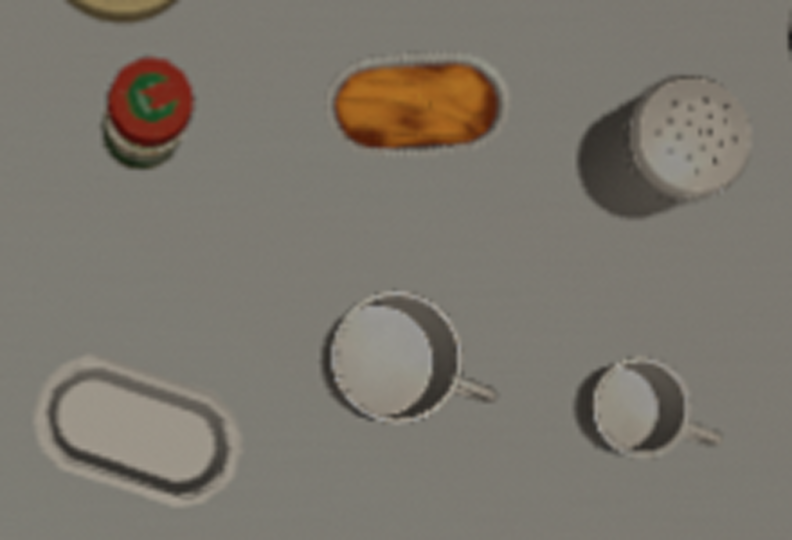

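The crop (scale 3.6, origin 300,165) shows these positions:
- Small-cup rim centred at (639,407), handle end (720,437).
- Foil rim centred at (138,431), tilted about 0.33 rad.
- Shaker lid at about (686,140), foot at about (634,162).
- Jar cap at (151,99).

I'll compute positions and cross-check them in the scene view.

Create m.py:
```python
from h import *
s=robot.snapshot("top")
P=lambda x,y:[300+(x+.5)/3.6-.5,165+(y+.5)/3.6-.5]
c=lambda pts,z:np.round(cast(s,[P(*p) for p in pts],z)[:,:2],4)
print("cup extremes",c([(590,407),(688,407),(639,357),(639,458),(721,437)],.043).tolist())
print("foil",c([(36,415),(85,356),(240,440),(190,507),(90,356),(205,395),(60,470),(170,505),(138,431)],.061).tolist())
print("shaker lid",c([(751,137),(692,75),(686,140)],.088).tolist(),"foot",c([(578,162),(634,218),(634,162)],0).tolist())
print("jar foot",c([(105,130),(140,168)],0).tolist())
S=robot.snapshot("scene");im=S["color"].copy()
a=np.linspace(0,6.283,40)
def circ(x,y,z,r,col):
    cv2.polylines(im,[np.int32(np.round(proj(S,np.c_[x+r*np.cos(a),y+r*np.sin(a),0*a+z])*4))],True,col,1,shift=2)
```

Create m1.py:
```python
from m import *
sc=c([(634,162)],0)[0]; sl=c([(686,140)],.088)[0]; 
for p,col in((sc,(0,0,255)),(sl,(0,255,0))): circ(*p,0.0,.033,col);circ(*p,.085,.034,col)
p=c([(639,407.5)],.043)[0];circ(*p,.044,.028,(0,0,255));circ(*p,0,.026,(0,0,255));print(p)
circ(.6028,-.057,.106,.0225,(255,0,0));circ(.6028,-.057,0,.021,(255,0,0))
for x,y,r in((.4465,.2952,.0275),(.4465,.1592,.039),(.5465,.3092,.033)):circ(x,y,.024,r,(0,255,0))
cv2.imwrite("pics/sc1.png",cv2.resize(im[180:350,150:520],None,fx=2.1,fy=2.1,interpolation=cv2.INTER_CUBIC))
```

```bash
python3 m1.py
```

```text
cup extremes [[0.4462, -0.3047], [0.4461, -0.3609], [0.474, -0.3335], [0.4179, -0.3319], [0.4293, -0.3795]]
foil [[0.4417, 0.0027], [0.4734, -0.0235], [0.4285, -0.1068], [0.3928, -0.0798], [0.4734, -0.0262], [0.4526, -0.088], [0.4124, -0.0102], [0.3938, -0.0691], [0.4332, -0.052]]
shaker lid [[0.591, -0.3835], [0.6248, -0.3519], [0.589, -0.3469]] foot [[0.5911, -0.3161], [0.558, -0.3489], [0.5914, -0.3501]]
jar foot [[0.6079, -0.0362], [0.5856, -0.0566]]
[ 0.4459 -0.3327]
```

View pics/sc1.png

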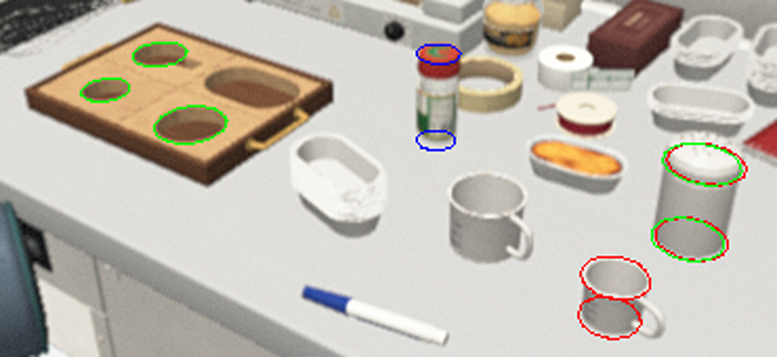

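Overlays agree within about 2 px for jar, shaker, cup and cut-outs. Next I write a helper that gives tool-frame deltas and start with the small cup.

Create d.py:
```python
# d.py x y z yaw : turn needed (tool z), then translation in tool axes after the turn
import sys;from h import *
from scipy.spatial.transform import Rotation as Ro
x,y,z,w=map(float,sys.argv[1:5]);o=robot.get_obs();p=np.array(o["tool_pos"]);R=Ro.from_euler("xyz",o["ee_rot"])
t=-(w-o["ee_rot"][2]);t=(t+np.pi)%(2*np.pi)-np.pi
dv=np.array([x,y,z])-p
print("turn %.3f"%t,"after turn",np.round((Ro.from_euler("z",-t)*R).inv().apply(dv),4),"now",np.round(R.inv().apply(dv),4),"q6 %.2f"%o["joint_positions"][5],"tilt",np.round(o["ee_rot"],4)[:2])
```

```text
(no output)
```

Call:
{"name": "advance", "arguments": {"rows": [[0.094,0,0,0,0.125],[0.094,0,0,0,0.125],[0.094,0,0,0,0.125],[0.094,0,0,0,0.125],[0.094,0,0,0,0.125],[0.094,0,0,0,0.125],[0.094,0,0,0,0.125],[0.094,0,0,0,0.125],[0.094,0,0,0,0.125],[0.094,0,0,0,0.125],[0.094,0,0,0,0.125],[0.094,0,0,0,0.125],[0.094,0,0,0,0],[0.094,0,0,0,0]]}}

```text
time: 1.42
tool_pos: [0.2186, 0.5046, 0.2054]
ee_rot: [-3.142, 0.0, 1.236]
wrist_force: [0.3, 1.1, 0.5]
width: 0.0939
finger_force: 0.0
```

```bash
python3 d.py .446 -.333 .15 1.231
```

```text
turn 0.005 after turn [-0.7139  0.4936  0.0555] now [-0.7164  0.49    0.0555] q6 1.39 tilt [-3.1415e+00  2.0000e-04]
```

Call:
{"name": "advance", "arguments": {"rows": [[0.094,-0.033,0.0225,0,0],[0.094,-0.033,0.0225,0,0],[0.094,-0.033,0.0225,0,0],[0.094,-0.033,0.0225,0,0],[0.094,-0.033,0.0225,0,0],[0.094,-0.033,0.0225,0,0],[0.094,-0.033,0.0225,0,0],[0.094,-0.033,0.0225,0,0],[0.094,-0.033,0.0225,0,0],[0.094,-0.033,0.0225,0,0],[0.094,-0.033,0.0225,0,0],[0.094,-0.033,0.0225,0,0],[0.094,-0.033,0.0225,0,0],[0.094,-0.033,0.0225,0,0],[0.094,-0.033,0.0225,0,0],[0.094,-0.033,0.0225,0,0],[0.094,-0.033,0.0225,0,0],[0.094,-0.033,0.0225,0,0],[0.094,0,0,0,0],[0.094,0,0,0,0]]}}

```text
time: 3.08
tool_pos: [0.4035, -0.1913, 0.2047]
ee_rot: [-3.14, -0.001, 1.231]
wrist_force: [-0.3, -0.0, 0.3]
width: 0.0936
finger_force: 0.0
```

```bash
python3 d.py .446 -.333 .1 1.231
```

```text
turn 0.000 after turn [-0.1195  0.0875  0.1044] now [-0.1195  0.0874  0.1044] q6 -0.23 tilt [-3.1396e+00 -9.0000e-04]
```

Call:
{"name": "advance", "arguments": {"rows": [[0.094,-0.03,0.022,0.01,0],[0.094,-0.03,0.022,0.01,0],[0.094,-0.03,0.022,0.01,0],[0.094,-0.0295,0.0215,0.01,0],[0.094,0,0,0.03,0],[0.094,0,0,0.034,0],[0.094,0,0,0,0],[0.094,0,0,0,0],[0.094,0,0,0,0]]}}

```text
time: 3.83
tool_pos: [0.4476, -0.3311, 0.1036]
ee_rot: [3.139, 0.001, 1.235]
wrist_force: [0.1, -0.2, 0.8]
width: 0.0938
finger_force: 0.0
```

```bash
python3 d.py .446 -.333 .024 1.231
```

Run:
```python
from h import *
s=robot.snapshot("wrist");cv2.imwrite("pics/w1.png",s["color"]);print(s["fx"],np.round(s["extrinsics"],3).tolist())
print(proj(s,[[.446,-.333,.044],[.474,-.333,.044],[.418,-.333,.044],[.446,-.305,.044],[.446,-.361,.044],[.428,-.385,.042]]))
```

```text
turn 0.004 after turn [-0.0023 -0.0011  0.0796] now [-0.0023 -0.0011  0.0796] q6 -0.40 tilt [3.1392e+00 7.0000e-04]
399.6481078823535 [[0.944, -0.33, 0.003, -0.532], [-0.318, -0.908, 0.274, -0.16], [-0.087, -0.26, -0.962, 0.247], [0.0, 0.0, 0.0, 1.0]]
[[324.40352865 256.64682987]
 [366.66902588 242.59422438]
 [282.98590521 270.37567021]
 [309.28312683 215.76536661]
 [338.65711409 295.13490636]
 [324.74531797 332.6675779 ]]
```

View pics/w1.png

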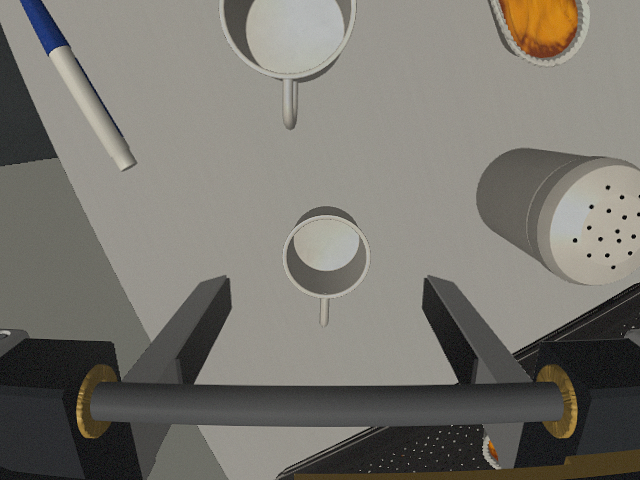

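The wrist view shows the cup rim centred at (326,256), midway between the fingertips (231 and 424). The handle is straight along the image vertical. Descend and grip.

Call:
{"name": "advance", "arguments": {"rows": [[0.094,-0.002,0,0.02,0],[0.094,0,0,0.02,0],[0.094,0,0,0.02,0],[0.094,0,0,0.02,0],[0.094,0,0,0,0],[0.094,0,0,0,0],[0.05,0,0,0,0],[0.05,0,0,0,0],[0.05,0,0,0,0],[0.05,0,0,0,0],[0.05,0,0,0,0],[0.05,0,0,0,0],[0.05,0,0,0,0]]}}

```text
time: 4.97
tool_pos: [0.4462, -0.3337, 0.0217]
ee_rot: [3.141, 0.0, 1.233]
wrist_force: [-0.4, 0.0, 1.3]
width: 0.0542
finger_force: 30.0
```

```bash
python3 d.py .446 -.333 .024 1.231
```

```text
turn 0.002 after turn [ 0.0006 -0.0004 -0.0023] now [ 0.0006 -0.0004 -0.0023] q6 -0.41 tilt [3.1411 0.    ]
```

Call:
{"name": "advance", "arguments": {"rows": [[0.05,0,0,-0.02,0],[0.05,0,0,-0.03,0],[0.05,0,0,-0.04,0],[0.05,0,0,-0.04,0],[0.05,0,0,-0.01,0],[0.05,0,0,0,-0.125],[0.05,0,0,0,-0.125],[0.05,0,0,0,-0.088],[0.05,0,0,0,0],[0.05,0,0,0,0]]}}

```text
time: 5.8
tool_pos: [0.4458, -0.3334, 0.1606]
ee_rot: [-3.141, -0.001, 1.568]
wrist_force: [-0.6, -0.3, -0.5]
width: 0.0544
finger_force: 30.0
```

```bash
python3 d.py .5465 .3092 .16 1.571
```

```text
turn -0.003 after turn [0.6426 0.1009 0.0011] now [0.6429 0.0992 0.0011] q6 -0.74 tilt [-3.1407e+00 -1.0000e-03]
```

Call:
{"name": "advance", "arguments": {"rows": [[0.05,0.04,0.006,0,0],[0.05,0.04,0.006,0,0],[0.05,0.04,0.006,0,0],[0.05,0.04,0.006,0,0],[0.05,0.04,0.006,0,0],[0.05,0.04,0.006,0,0],[0.05,0.04,0.006,0,0],[0.05,0.04,0.006,0,0],[0.05,0.04,0.006,0,0],[0.05,0.04,0.006,0,0],[0.05,0.04,0.006,0,0],[0.05,0.04,0.006,0,0],[0.05,0.04,0.006,0,0],[0.05,0.04,0.006,0,0],[0.05,0.04,0.006,0,0],[0.05,0.03,0.006,0,0],[0.05,0.01,0.002,0,0],[0.05,0,0,0,0],[0.05,0,0,0,0],[0.05,0,0,0,0]]}}

```text
time: 7.47
tool_pos: [0.544, 0.3047, 0.1613]
ee_rot: [-3.141, 0.001, 1.569]
wrist_force: [-0.1, 0.2, -0.1]
width: 0.0546
finger_force: 30.0
```

```bash
python3 d.py .5465 .3092 .06 1.571
```

```text
turn -0.002 after turn [0.0046 0.0025 0.1013] now [0.0046 0.0025 0.1013] q6 0.42 tilt [-3.1411e+00  1.1000e-03]
```

Call:
{"name": "advance", "arguments": {"rows": [[0.05,0.0045,0.0025,0.03,0],[0.05,0,0,0.04,0],[0.05,0,0,0.03,0],[0.05,0,0,0,0],[0.05,0,0,0,0]]}}

```text
time: 7.88
tool_pos: [0.5453, 0.3086, 0.0599]
ee_rot: [-3.137, 0.002, 1.568]
wrist_force: [0.2, 0.3, 0.2]
width: 0.0545
finger_force: 30.0
```

```bash
python3 d.py .5465 .3092 .027 1.571
```

Run:
```python
from h import *
s=robot.snapshot("wrist");cv2.imwrite("pics/w2.png",s["color"])
s=robot.snapshot("top");cv2.imwrite("pics/t2.png",cv2.resize(s["color"][180:320,100:300],None,fx=3,fy=3))
```

```text
turn -0.003 after turn [0.0007 0.0013 0.0329] now [0.0007 0.0013 0.0329] q6 0.43 tilt [-3.1373e+00  2.2000e-03]
```

View pics/w2.png

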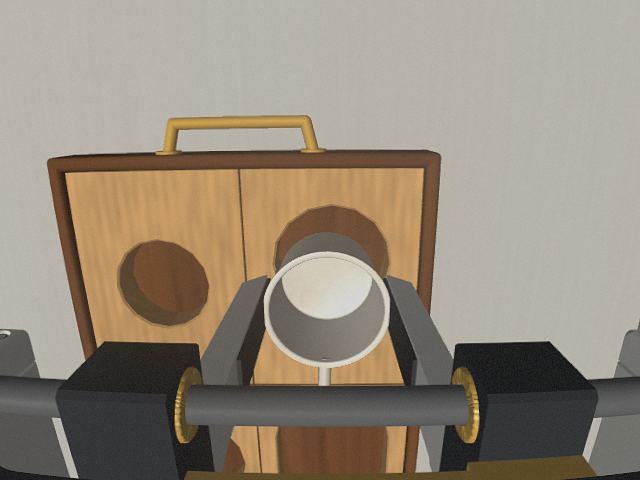

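The cup is held upright, its handle points straight down the image, and the key cut-out is centred near x=331. I'll check the cut-out estimate by projection.

Run:
```python
from h import *
s=robot.snapshot("wrist")
print(proj(s,[[.5465+.033,.3092,.024],[.5465-.033,.3092,.024],[.5465,.3422,.024],[.4465+.0275,.2952,.024],[.4465-.0275,.2952,.024],[.4465,.2952+.0275,.024],[.4465,.2952-.0275,.024],[.5453,.3086,.0599+.0223]]))
```

```text
[[379.73509128 265.3528479 ]
 [266.98826334 265.7218218 ]
 [323.14789712 210.2314044 ]
 [202.45476666 287.74415412]
 [114.30706737 287.14858898]
 [152.13279489 243.88584209]
 [163.41943971 328.24507913]
 [320.36850291 311.43892956]]
```

Offsets are common to cup and hole to within about 1 mm, so lower it.

Call:
{"name": "advance", "arguments": {"rows": [[0.05,0.0015,0.0015,0.012,0],[0.05,0,0,0.012,0],[0.05,0,0,0.008,0],[0.05,0,0,0.001,0],[0.05,0,0,0,0],[0.05,0,0,0,0]]}}

```text
time: 8.53
tool_pos: [0.5478, 0.3124, 0.0281]
ee_rot: [-3.141, 0.0, 1.571]
wrist_force: [-0.1, 0.2, -1.2]
width: 0.0544
finger_force: 30.0
```

```bash
python3 d.py .5465 .3102 .026 1.571
```

```text
turn -0.000 after turn [-0.0022 -0.0013  0.0021] now [-0.0022 -0.0013  0.0021] q6 0.43 tilt [-3.141e+00  2.000e-04]
```

Call:
{"name": "advance", "arguments": {"rows": [[0.05,-0.002,-0.001,0.001,0],[0.05,0,0,0,0],[0.07,0,0,0,0],[0.07,0,0,0,0],[0.07,0,0,0,0],[0.07,0,0,0,0],[0.07,0,0,-0.015,0],[0.07,0,0,-0.03,0],[0.094,0,0,-0.04,0],[0.094,0,0,-0.04,0],[0.094,0,0,-0.02,0],[0.094,0,0,0,0]]}}

```text
time: 9.53
tool_pos: [0.5501, 0.3119, 0.1807]
ee_rot: [3.129, -0.006, 1.571]
wrist_force: [0.7, 1.1, 0.3]
width: 0.0925
finger_force: 0.0
```

```bash
python3 d.py .4332 -.052 .16 1.251
```

Run:
```python
from h import *
s=robot.snapshot("wrist");cv2.imwrite("pics/w3.png",s["color"])
```

```text
turn 0.320 after turn [-0.3823  0.0032  0.0185] now [-0.364  -0.1172  0.0171] q6 0.43 tilt [ 3.1289 -0.0059]
```

View pics/w3.png

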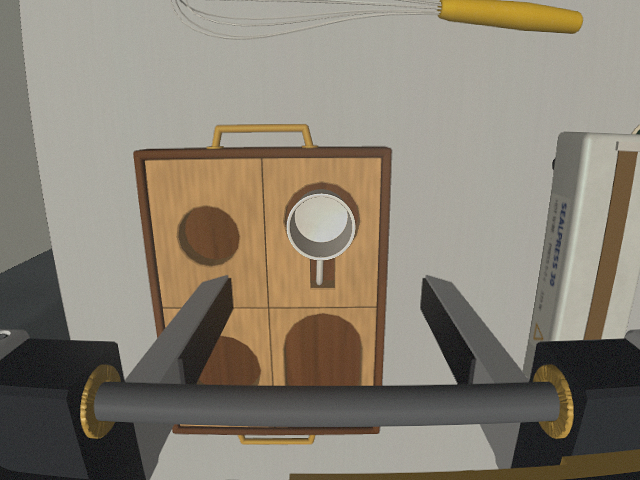

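Small cup is in the keyhole with its handle in the slot (320,270). Next the foil stack.

Call:
{"name": "advance", "arguments": {"rows": [[0.094,0,0,0,0.125],[0.094,0,0,0,0.125],[0.094,0,0,0,0.07],[0.094,-0.04,0,0.004,0],[0.094,-0.04,0,0.004,0],[0.094,-0.04,0,0.004,0],[0.094,-0.04,0,0.004,0],[0.094,-0.04,0,0.004,0],[0.094,-0.04,0,0,0],[0.094,-0.04,0,0,0],[0.094,-0.04,0,0,0],[0.094,-0.03,0.001,0,0],[0.094,-0.02,0,0,0],[0.094,-0.01,0,0,0],[0.094,0,0,0,0],[0.094,0,0,0,0]]}}

```text
time: 10.92
tool_pos: [0.428, -0.0502, 0.1512]
ee_rot: [-3.139, -0.001, 1.25]
wrist_force: [-0.3, 0.7, -0.3]
width: 0.094
finger_force: 0.0
```

```bash
python3 d.py .4332 -.052 .12 1.251
```

Run:
```python
from h import *
s=robot.snapshot("wrist");cv2.imwrite("pics/w4.png",s["color"])
b=np.array([.4332,-.052,.061]);u=np.array([-.3146,-.9492,0]) ;v=np.array([.9492,-.3146,0])
print(proj(s,[b,b+u*.0565,b-u*.0565,b+v*.0325,b-v*.0325]).round(0).tolist())
```

```text
turn -0.001 after turn [-0.0001  0.0056  0.0312] now [-0.0001  0.0056  0.0312] q6 0.07 tilt [-3.1394e+00 -8.0000e-04]
[[334.0, 240.0], [334.0, 313.0], [335.0, 158.0], [380.0, 240.0], [288.0, 240.0]]
```

View pics/w4.png

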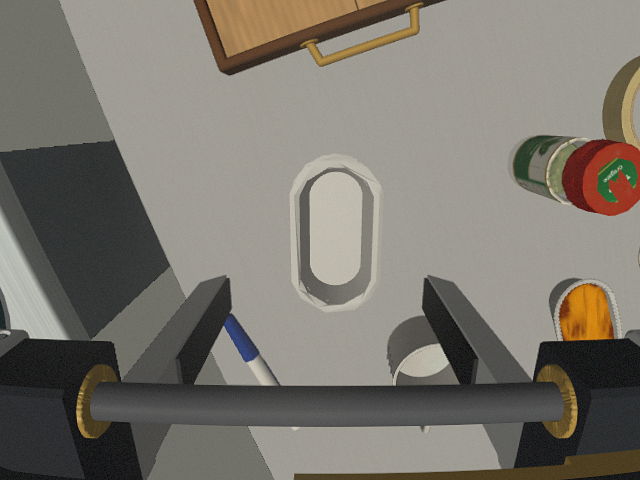

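Foil stack centred at (336,233) and aligned with the fingers, as predicted. Descend and grip.

Call:
{"name": "advance", "arguments": {"rows": [[0.094,-0.002,0.006,0.03,0],[0.094,0,0,0.03,0],[0.094,0,0,0.03,0],[0.094,0,0,0.025,0],[0.094,0,0,0.01,0],[0.094,0,0,0,0],[0.094,0,0,0,0],[0.05,0,0,0,0],[0.05,0,0,0,0],[0.05,0,0,0,0],[0.05,0,0,0,0],[0.05,0,0,0,0],[0.05,0,0,0,0],[0.05,0,0,0,0]]}}

```text
time: 12.13
tool_pos: [0.4341, -0.0546, 0.0283]
ee_rot: [3.14, -0.0, 1.251]
wrist_force: [-1.4, -0.4, 3.5]
width: 0.0631
finger_force: 30.0
```

```bash
python3 d.py .4332 -.052 .026 1.251
```

```text
turn -0.000 after turn [ 0.0022 -0.0017  0.0023] now [ 0.0022 -0.0017  0.0023] q6 0.07 tilt [ 3.1401e+00 -2.0000e-04]
```

Call:
{"name": "advance", "arguments": {"rows": [[0.05,0,0,-0.02,0],[0.05,0,0,-0.03,0],[0.05,0,0,-0.04,0],[0.05,0,0,-0.04,0],[0.05,0,0,0,-0.125],[0.05,0,0,0,-0.125],[0.05,0,0,0,-0.07],[0.05,0,0,0,0],[0.05,0,0,0,0]]}}

```text
time: 12.88
tool_pos: [0.4332, -0.0544, 0.1571]
ee_rot: [-3.141, -0.0, 1.569]
wrist_force: [-0.3, 0.0, -0.0]
width: 0.064
finger_force: 30.0
```

```bash
python3 d.py .5465 .1572 .16 1.571
```

```text
turn -0.002 after turn [ 0.2116  0.1133 -0.0029] now [ 0.2119  0.1128 -0.0029] q6 -0.25 tilt [-3.1409e+00 -2.0000e-04]
```

Call:
{"name": "advance", "arguments": {"rows": [[0.05,0.035,0.019,0,0],[0.05,0.035,0.019,0,0],[0.05,0.035,0.019,0,0],[0.05,0.035,0.019,0,0],[0.05,0.035,0.019,0,0],[0.05,0.025,0.012,0,0],[0.05,0.0115,0.006,0,0],[0.05,0,0,0.03,0],[0.05,0,0,0.03,0],[0.05,0,0,0.02,0],[0.05,0,0,0,0],[0.05,0,0,0,0]]}}

```text
time: 13.88
tool_pos: [0.5452, 0.1562, 0.0761]
ee_rot: [-3.138, 0.001, 1.569]
wrist_force: [-0.2, -0.4, -0.1]
width: 0.0639
finger_force: 30.0
```

```bash
python3 d.py .5465 .1572 .033 1.571
```

Run:
```python
from h import *
s=robot.snapshot("wrist");cv2.imwrite("pics/w5.png",s["color"])
o=robot.get_obs()["tool_pos"];print(proj(s,[[.584,.1592,.024],[.509,.1592,.024],[.5465,.2207,.024],[o[0],o[1]+.002+.0565,o[2]+.033],[o[0]+.0325,o[1]+.002,o[2]+.033],[o[0]-.0325,o[1]+.002,o[2]+.033]]).round(0).tolist())
```

```text
turn -0.002 after turn [0.001  0.0014 0.0431] now [0.001  0.0014 0.0431] q6 0.18 tilt [-3.1378e+00  1.0000e-03]
[[390.0, 252.0], [268.0, 252.0], [329.0, 149.0], [330.0, 181.0], [411.0, 321.0], [249.0, 321.0]]
```

View pics/w5.png

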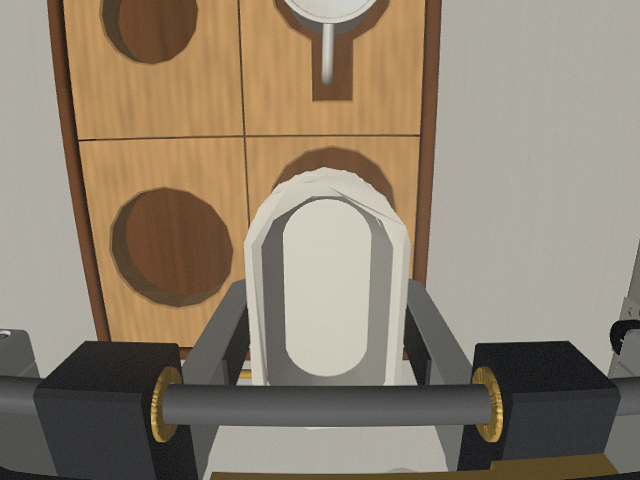

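Foil rim tip is at (325,168) and the oval apex at (333,147). Relative to prediction the stack sits about 3–4 mm too far +y and about 2 mm −x. I'll correct for that while lowering.

Call:
{"name": "advance", "arguments": {"rows": [[0.05,-0.0025,0.003,0,0],[0.05,0,0,0.015,0],[0.05,0,0,0.015,0],[0.05,0,0,0.01,0],[0.05,0,0,0.002,0],[0.05,0,0,0,0],[0.05,0,0,0,0]]}}

```text
time: 14.52
tool_pos: [0.5503, 0.1546, 0.0366]
ee_rot: [3.14, -0.0, 1.571]
wrist_force: [0.5, 0.4, -0.1]
width: 0.0638
finger_force: 30.0
```

```bash
python3 d.py .5475 .154 .033 1.571
```

```text
turn -0.000 after turn [-0.0006 -0.0028  0.0036] now [-0.0006 -0.0028  0.0036] q6 0.17 tilt [ 3.1398e+00 -4.0000e-04]
```

Call:
{"name": "advance", "arguments": {"rows": [[0.05,-0.0005,-0.002,0.003,0],[0.05,0,0,0,0],[0.05,0,0,0,0],[0.074,0,0,0,0],[0.074,0,0,0,0],[0.074,0,0,0,0],[0.074,0,0,0,0]]}}

```text
time: 15.1
tool_pos: [0.5476, 0.1541, 0.0327]
ee_rot: [3.141, -0.0, 1.571]
wrist_force: [0.4, 0.4, -0.5]
width: 0.0737
finger_force: 0.0
```

Call:
{"name": "advance", "arguments": {"rows": [[0.074,0,0,-0.015,0],[0.074,0,0,-0.03,0],[0.094,0,0,-0.04,0],[0.094,0,0,-0.04,0],[0.094,0,0,-0.04,0],[0.094,0,0,0,0],[0.094,0,0,0,0]]}}

```text
time: 15.68
tool_pos: [0.5494, 0.1544, 0.2016]
ee_rot: [3.134, -0.002, 1.571]
wrist_force: [-0.1, -0.8, -0.6]
width: 0.0939
finger_force: 0.0
```

```bash
python3 d.py .591 -.349 .2 1.571
```

Run:
```python
from h import *
s=robot.snapshot("wrist");cv2.imwrite("pics/w6.png",s["color"])
```

```text
turn -0.000 after turn [-0.5034  0.0415  0.0012] now [-0.5034  0.0416  0.0012] q6 0.17 tilt [ 3.1337e+00 -1.5000e-03]
```

View pics/w6.png

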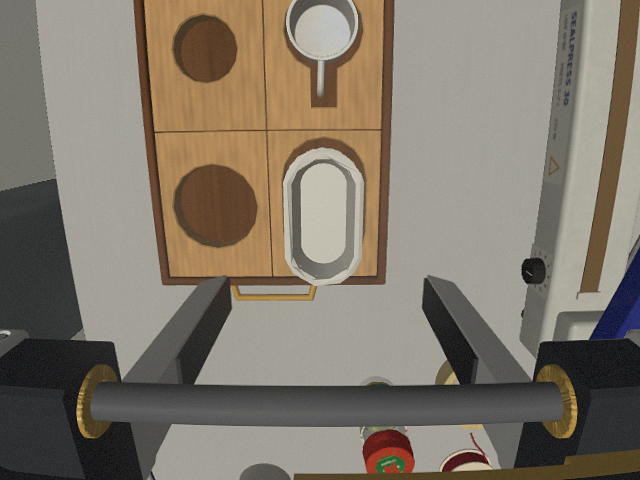

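Run:
```python
from h import *
s=robot.snapshot("wrist")
print(cast(s,[(283,215),(365,215),(324,149),(324,285)],.065).round(4).tolist())
print(cast(s,[(269,131),(285,205),(364,205),(324,137)],.024).round(4).tolist(), "cup",cast(s,[(286,27),(358,27),(322,62)],.048).round(4).tolist())
```

```text
[[0.5134, 0.162, 0.065], [0.5792, 0.1619, 0.065], [0.5464, 0.214, 0.065], [0.5462, 0.1015, 0.065]]
[[0.4988, 0.2271, 0.024], [0.511, 0.162, 0.024], [0.5822, 0.1619, 0.024], [0.5463, 0.2218, 0.024]] cup [[0.5174, 0.3058, 0.048], [0.5724, 0.3057, 0.048], [0.5449, 0.2799, 0.048]]
```

Call:
{"name": "advance", "arguments": {"rows": [[0.094,-0.04,0.003,0,0],[0.094,-0.04,0.003,0,0],[0.094,-0.04,0.003,0,0],[0.094,-0.04,0.003,0,0],[0.094,-0.04,0.003,0,0],[0.094,-0.04,0.003,0,0],[0.094,-0.04,0.003,0,0],[0.094,-0.04,0.003,0,0],[0.094,-0.04,0.003,0,0],[0.094,-0.04,0.003,0,0],[0.094,-0.04,0.003,0,0],[0.094,-0.035,0.003,0,0],[0.094,-0.02,0.003,0,0],[0.094,-0.008,0.0025,0,0],[0.094,0,0,0,0],[0.094,0,0,0,0],[0.094,0,0,0,0]]}}

```text
time: 17.2
tool_pos: [0.5891, -0.347, 0.1968]
ee_rot: [-3.14, -0.002, 1.573]
wrist_force: [0.4, 0.6, 0.0]
width: 0.0941
finger_force: 0.0
```

```bash
python3 d.py .591 -.349 .04 1.571
```

Run:
```python
from h import *
s=robot.snapshot("wrist");cv2.imwrite("pics/w7.png",s["color"])
print(proj(s,[[.591,-.349,.106],[.625,-.349,.085],[.557,-.349,.085],[.591,-.349,0]]).round(0).tolist())
```

```text
turn 0.002 after turn [-0.0022  0.0021  0.1568] now [-0.0022  0.0021  0.1568] q6 -0.62 tilt [-3.1405e+00 -1.6000e-03]
[[329.0, 242.0], [374.0, 234.0], [284.0, 234.0], [329.0, 211.0]]
```

View pics/w7.png

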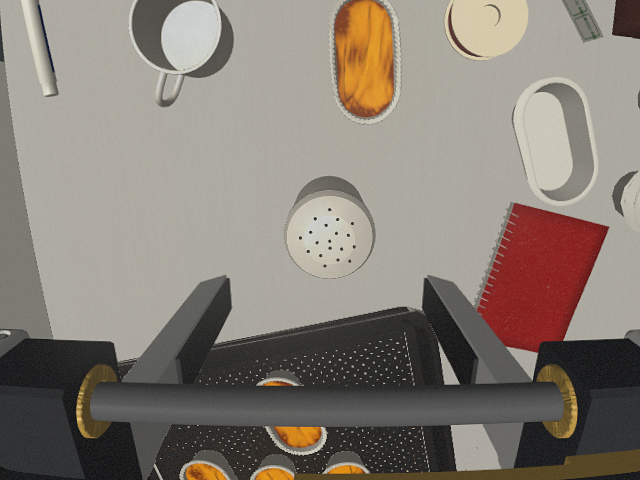

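Foil stack is seated and centred to within about 1.5 mm. The shaker lid is centred at (330,235), matching prediction. Descend and grip.

Call:
{"name": "advance", "arguments": {"rows": [[0.094,-0.002,0.002,0.03,0],[0.094,0,0,0.04,0],[0.094,0,0,0.04,0],[0.094,0,0,0.03,0],[0.094,0,0,0.015,0],[0.094,0,0,0,0],[0.094,0,0,0,0],[0.06,0,0,0,0],[0.06,0,0,0,0],[0.06,0,0,0,0],[0.06,0,0,0,0],[0.06,0,0,0,0],[0.06,0,0,0,0]]}}

```text
time: 18.33
tool_pos: [0.5913, -0.3514, 0.044]
ee_rot: [3.14, 0.001, 1.571]
wrist_force: [-1.1, 0.3, 4.7]
width: 0.0654
finger_force: 30.0
```

```bash
python3 d.py .591 -.349 .04 1.571
```

```text
turn -0.000 after turn [ 0.0024 -0.0003  0.004 ] now [ 0.0024 -0.0003  0.004 ] q6 -0.62 tilt [3.1403e+00 1.1000e-03]
```

Call:
{"name": "advance", "arguments": {"rows": [[0.06,0,0,-0.02,0],[0.06,0,0,-0.03,0],[0.06,0,0,-0.04,0],[0.06,0,0,-0.04,0],[0.06,0,0,-0.02,0],[0.06,0,0,0,0],[0.06,0,0,0,0]]}}

```text
time: 18.92
tool_pos: [0.5913, -0.3512, 0.1929]
ee_rot: [3.14, 0.001, 1.571]
wrist_force: [0.6, -0.6, -3.7]
width: 0.0659
finger_force: 30.0
```

```bash
python3 d.py .4465 .1572 .19 1.571
```

```text
turn -0.000 after turn [ 0.5084 -0.1447  0.0022] now [ 0.5084 -0.1449  0.0022] q6 -0.62 tilt [3.14e+00 9.00e-04]
```

Call:
{"name": "advance", "arguments": {"rows": [[0.06,0.02,-0.006,0,0],[0.06,0.038,-0.011,0,0],[0.06,0.038,-0.011,0,0],[0.06,0.038,-0.011,0,0],[0.06,0.038,-0.011,0,0],[0.06,0.038,-0.011,0,0],[0.06,0.038,-0.011,0,0],[0.06,0.038,-0.011,0,0],[0.06,0.038,-0.011,0,0],[0.06,0.038,-0.011,0,0],[0.06,0.038,-0.011,0,0],[0.06,0.038,-0.011,0,0],[0.06,0.038,-0.011,0,0],[0.06,0.02,-0.005,0,0],[0.06,0.011,-0.0015,0,0],[0.06,0,0,0.03,0],[0.06,0,0,0.03,0],[0.06,0,0,0,0],[0.06,0,0,0,0],[0.06,0,0,0,0]]}}

```text
time: 20.58
tool_pos: [0.4468, 0.1554, 0.1324]
ee_rot: [-3.141, 0.0, 1.57]
wrist_force: [0.5, 0.1, -3.0]
width: 0.0657
finger_force: 30.0
```

```bash
python3 d.py .4465 .1572 .048 1.571
```

Run:
```python
from h import *
s=robot.snapshot("wrist");cv2.imwrite("pics/w8.png",s["color"])
o=robot.get_obs()["tool_pos"];print(proj(s,[[.4855,.1592,.024],[.4075,.1592,.024],[.4465,.1982,.024],[o[0]+.034,o[1]+.002,o[2]+.041],[o[0]-.034,o[1]+.002,o[2]+.041],[o[0],o[1]+.002+.034,o[2]+.041]]).round(0).tolist())
```

```text
turn -0.001 after turn [ 0.0018 -0.0002  0.0844] now [ 0.0018 -0.0002  0.0844] q6 0.22 tilt [-3.1408e+00  3.0000e-04]
[[379.0, 228.0], [274.0, 228.0], [326.0, 175.0], [417.0, 330.0], [241.0, 330.0], [329.0, 246.0]]
```

View pics/w8.png

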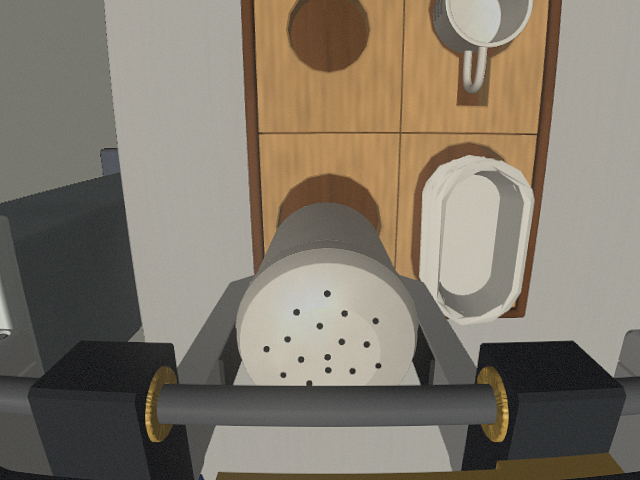

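Lid spans 238–416 and the hole 276–382 (apex 174), matching prediction to within 2 px. Lower it.

Call:
{"name": "advance", "arguments": {"rows": [[0.06,0.001,0.001,0.025,0],[0.06,0,0,0.025,0],[0.06,0,0,0.015,0],[0.06,0,0,0.01,0],[0.06,0,0,0.004,0],[0.06,0,0,0,0],[0.06,0,0,0,0]]}}

```text
time: 21.22
tool_pos: [0.4487, 0.1572, 0.055]
ee_rot: [3.139, -0.001, 1.571]
wrist_force: [-1.0, 0.5, -1.7]
width: 0.0659
finger_force: 30.0
```

```bash
python3 d.py .4475 .1572 .048 1.571
```

```text
turn -0.000 after turn [ 0.     -0.0013  0.007 ] now [-0.     -0.0013  0.007 ] q6 0.22 tilt [ 3.1389e+00 -7.0000e-04]
```

Call:
{"name": "advance", "arguments": {"rows": [[0.06,0,-0.001,0.004,0],[0.06,0,0,0.002,0],[0.06,0,0,0,0],[0.06,0,0,0,0]]}}

```text
time: 21.55
tool_pos: [0.447, 0.1572, 0.048]
ee_rot: [3.14, -0.0, 1.571]
wrist_force: [0.3, -0.8, -1.2]
width: 0.0658
finger_force: 30.0
```

```bash
python3 d.py .4475 .1572 .048 1.571
```

```text
turn -0.000 after turn [0.     0.0005 0.    ] now [0.     0.0005 0.    ] q6 0.22 tilt [ 3.1403e+00 -3.0000e-04]
```

Call:
{"name": "advance", "arguments": {"rows": [[0.078,0,0,0,0],[0.078,0,0,0,0],[0.078,0,0,0,0],[0.078,0,0,0,0],[0.078,0,0,-0.02,0],[0.078,0,0,-0.04,0],[0.078,0,0,-0.04,0],[0.094,0,0,-0.04,0],[0.094,0,0,-0.02,0],[0.094,0,0,0,0],[0.094,0,0,0,0]]}}

```text
time: 22.47
tool_pos: [0.4474, 0.1573, 0.2092]
ee_rot: [3.138, -0.001, 1.571]
wrist_force: [-0.0, -0.3, -0.3]
width: 0.0938
finger_force: 0.0
```

```bash
python3 d.py .6028 -.057 .15 1.571
```

Run:
```python
from h import *
s=robot.snapshot("top");im=s["color"];hsv=cv2.cvtColor(im,cv2.COLOR_BGR2HSV)
m=cv2.inRange(hsv,(0,150,60),(8,255,255))|cv2.inRange(hsv,(172,150,60),(180,255,255))
k=m*0;k[175:215,320:365]=m[175:215,320:365];c=max(cv2.findContours(k,0,1)[0],key=cv2.contourArea)
print("jar",cv2.minEnclosingCircle(np.float32(cast(s,c.reshape(-1,2),.106)[:,:2])))
```

```text
turn -0.000 after turn [-0.2143  0.1552  0.0596] now [-0.2143  0.1552  0.0596] q6 0.22 tilt [ 3.1378e+00 -9.0000e-04]
jar ((0.6028265357017517, -0.05699184164404869), 0.022834602743387222)
```

Call:
{"name": "advance", "arguments": {"rows": [[0.094,-0.032,0.023,0,0],[0.094,-0.032,0.023,0,0],[0.094,-0.032,0.023,0,0],[0.094,-0.032,0.023,0,0],[0.094,-0.032,0.023,0,0],[0.094,-0.032,0.023,0,0],[0.094,-0.015,0.0115,0.01,0],[0.094,-0.0075,0.0055,0.02,0],[0.094,0,0,0.02,0],[0.094,0,0,0,0],[0.094,0,0,0,0],[0.094,0,0,0,0]]}}

```text
time: 23.52
tool_pos: [0.6011, -0.057, 0.157]
ee_rot: [-3.14, -0.0, 1.571]
wrist_force: [0.1, -0.5, 0.3]
width: 0.0939
finger_force: 0.0
```

```bash
python3 d.py .6028 -.057 .077 1.571
```

Run:
```python
from h import *
s=robot.snapshot("wrist");im=s["color"];hsv=cv2.cvtColor(im,cv2.COLOR_BGR2HSV)
m=cv2.inRange(hsv,(0,150,60),(8,255,255))|cv2.inRange(hsv,(172,150,60),(180,255,255))
q=proj(s,[[.6028,-.057,.106],[.6253,-.057,.106],[.5803,-.057,.106],[.6028,-.0345,.106],[.6028,-.0795,.106]]);print(q.round(0).tolist())
k=m*0;x,y=np.int32(q[0]);k[y-90:y+90,x-90:x+90]=m[y-90:y+90,x-90:x+90]
c=max(cv2.findContours(k,0,1)[0],key=cv2.contourArea);print(cv2.boundingRect(c))
```

```text
turn 0.000 after turn [-0.      0.0018  0.08  ] now [-0.      0.0018  0.08  ] q6 -0.19 tilt [-3.1403e+00 -5.0000e-04]
[[330.0, 257.0], [366.0, 257.0], [293.0, 257.0], [330.0, 222.0], [329.0, 292.0]]
(300, 223, 71, 67)
```

Call:
{"name": "advance", "arguments": {"rows": [[0.094,0,0.003,0.03,0],[0.094,0,0,0.03,0],[0.094,0,0,0.02,0],[0.094,0,0,0.002,0],[0.094,0,0,0,0],[0.094,0,0,0,0],[0.04,0,0,0,0],[0.04,0,0,0,0],[0.04,0,0,0,0],[0.04,0,0,0,0],[0.04,0,0,0,0],[0.04,0,0,0,0],[0.04,0,0,0,0],[0.04,0,0,0,0]]}}

```text
time: 24.73
tool_pos: [0.6046, -0.0574, 0.0755]
ee_rot: [3.141, -0.0, 1.571]
wrist_force: [0.9, 0.0, -1.1]
width: 0.0442
finger_force: 21.5
```

```bash
python3 d.py .6028 -.057 .077 1.571
```

```text
turn -0.000 after turn [ 0.0004 -0.0018 -0.0015] now [ 0.0004 -0.0018 -0.0015] q6 -0.19 tilt [ 3.1413e+00 -1.0000e-04]
```

Call:
{"name": "advance", "arguments": {"rows": [[0.04,0,0,0,0],[0.04,0,0,-0.02,0],[0.04,0,0,-0.03,0],[0.04,0,0,-0.04,0],[0.04,0,0,-0.04,0],[0.04,0,0,-0.02,0],[0.04,0,0,0,0],[0.04,0,0,0,0]]}}

```text
time: 25.4
tool_pos: [0.6049, -0.0575, 0.2263]
ee_rot: [3.139, 0.0, 1.571]
wrist_force: [0.1, 0.3, -2.6]
width: 0.0438
finger_force: 30.0
```

```bash
python3 d.py .4465 .2952 .22 1.571
```

```text
turn -0.000 after turn [ 0.3528 -0.1584  0.0058] now [ 0.3527 -0.1585  0.0058] q6 -0.19 tilt [3.1393e+00 4.0000e-04]
```

Call:
{"name": "advance", "arguments": {"rows": [[0.04,0.018,-0.008,0,0],[0.04,0.036,-0.016,0,0],[0.04,0.036,-0.016,0,0],[0.04,0.036,-0.016,0,0],[0.04,0.036,-0.016,0,0],[0.04,0.036,-0.016,0,0],[0.04,0.036,-0.016,0,0],[0.04,0.036,-0.016,0,0],[0.04,0.036,-0.016,0,0],[0.04,0.03,-0.014,0,0],[0.04,0.0165,-0.008,0,0],[0.04,0,0,0.03,0],[0.04,0,0,0.03,0],[0.04,0,0,0,0],[0.04,0,0,0,0],[0.04,0,0,0,0]]}}

```text
time: 26.73
tool_pos: [0.4463, 0.2947, 0.1649]
ee_rot: [-3.14, 0.001, 1.57]
wrist_force: [-0.4, 0.0, -0.8]
width: 0.044
finger_force: 30.0
```

```bash
python3 d.py .4465 .2952 .0795 1.571
```

Run:
```python
from h import *
s=robot.snapshot("wrist");cv2.imwrite("pics/w9.png",s["color"])
o=robot.get_obs()["tool_pos"];print(proj(s,[[.474,.2952,.024],[.419,.2952,.024],[.4465,.3227,.024],[o[0]+.0225,o[1],o[2]+.03],[o[0]-.0225,o[1],o[2]+.03],[o[0],o[1]+.0225,o[2]+.03]]).round(0).tolist())
```

```text
turn -0.001 after turn [0.0005 0.0003 0.0854] now [0.0005 0.0003 0.0854] q6 0.48 tilt [-3.1401e+00  7.0000e-04]
[[360.0, 221.0], [294.0, 222.0], [327.0, 188.0], [383.0, 322.0], [274.0, 322.0], [329.0, 271.0]]
```

View pics/w9.png

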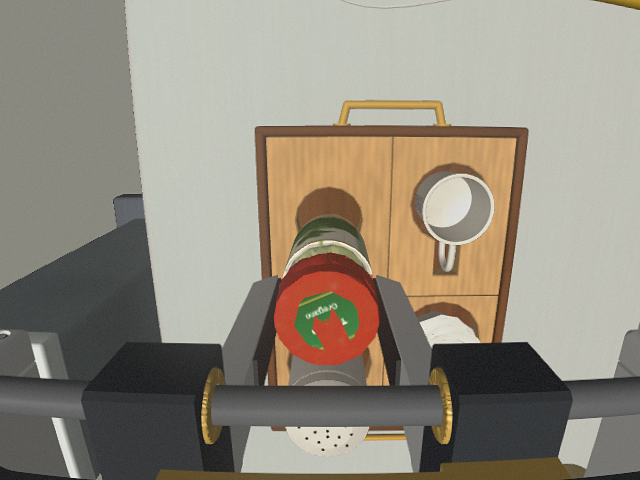

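Jar is upright and centred over the small hole (297–362); the shaker stands in its cell behind it. Lower it.

Call:
{"name": "advance", "arguments": {"rows": [[0.04,0.0005,0.0005,0.025,0],[0.04,0,0,0.025,0],[0.04,0,0,0.015,0],[0.04,0,0,0.01,0],[0.04,0,0,0.005,0],[0.04,0,0,0,0],[0.04,0,0,0,0]]}}

```text
time: 27.37
tool_pos: [0.448, 0.2959, 0.087]
ee_rot: [3.139, -0.001, 1.57]
wrist_force: [-0.3, 0.1, -1.6]
width: 0.0438
finger_force: 30.0
```

```bash
python3 d.py .4465 .2952 .0795 1.571
```

```text
turn -0.001 after turn [-0.0007 -0.0015  0.0075] now [-0.0007 -0.0015  0.0075] q6 0.48 tilt [ 3.1393e+00 -1.3000e-03]
```

Call:
{"name": "advance", "arguments": {"rows": [[0.04,0,-0.0005,0.005,0],[0.04,0,0,0.002,0],[0.04,0,0,0,0],[0.04,0,0,0,0],[0.04,0,0,0,0]]}}

```text
time: 27.78
tool_pos: [0.4472, 0.2959, 0.0794]
ee_rot: [3.14, -0.001, 1.571]
wrist_force: [0.5, 0.9, 1.5]
width: 0.044
finger_force: 30.0
```

```bash
python3 d.py .4465 .2952 .0795 1.571
```

```text
turn -0.000 after turn [-0.0007 -0.0007 -0.0001] now [-0.0007 -0.0007 -0.0001] q6 0.48 tilt [ 3.1397e+00 -1.0000e-03]
```

Touching the floor: release, rise, retreat and check.

Call:
{"name": "advance", "arguments": {"rows": [[0.07,0,0,0,0],[0.07,0,0,0,0],[0.07,0,0,0,0],[0.07,0,0,0,0],[0.07,0,0,0,0],[0.07,0,0,-0.02,0],[0.07,0,0,-0.04,0],[0.07,0,0,-0.04,0],[0.07,0,0,-0.04,0],[0.07,0,0,-0.04,0],[0.07,0.03,-0.02,0,0],[0.07,0.03,-0.02,0,0],[0.07,0.03,-0.02,0,0],[0.07,0.03,-0.02,0,0],[0.07,0.03,-0.02,0,0],[0.07,0.03,-0.02,0,0],[0.07,0.03,-0.02,0,0],[0.07,0,0,0,0],[0.07,0,0,0,0]]}}

```text
time: 29.37
tool_pos: [0.3052, 0.5066, 0.2578]
ee_rot: [-3.141, 0.001, 1.574]
wrist_force: [0.6, 0.4, 0.3]
width: 0.0699
finger_force: 0.0
```

Run:
```python
from h import *
s=robot.snapshot("top");S=robot.snapshot("scene")
a=cv2.resize(s["color"][185:320,110:310],(600,405),interpolation=cv2.INTER_CUBIC)
im=S["color"].copy();an=np.linspace(0,6.283,40)
def circ(x,y,z,r,col=(0,0,255)): cv2.polylines(im,[np.int32(np.round(proj(S,np.c_[x+r*np.cos(an),y+r*np.sin(an),0*an+z])*4))],True,col,1,shift=2)
circ(.4465,.2952,.110,.0225);circ(.4465,.1592,.084,.034);circ(.5465,.3092,.048,.028)
for y in(.1592-.024,.1592+.024):circ(.5465,y,.065,.0325)
b=im[165:275,150:320];b=cv2.resize(b,(600,388),interpolation=cv2.INTER_CUBIC)[:,:]
c=np.zeros((600,800,3),np.uint8);c[:300,:444]=cv2.resize(a,(444,300));c[300:,:464]=cv2.resize(b,(464,300));c[:300,460:]=cv2.resize(s["color"][170:300,380:520],(340,300))
cv2.imwrite("pics/f.png",c)
```

```text
(no output)
```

View pics/f.png

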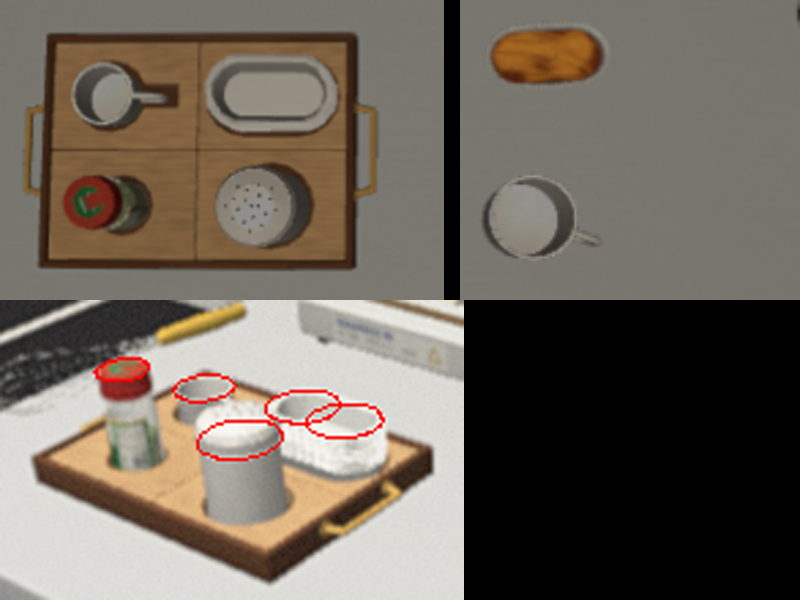

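All four items stand seated in their inserts and the drawn rims match. The cake and the larger cup have not moved.

```bash
python3 -c "
from bench import robot
print(robot.close_job())"
```

```text
the job is handed in; nothing more can be done
None
```

I packed all four items upright in their inserts, with the cup's handle in its slot and the larger cup and cake not moved. I handed the job in at about 29 s and the system returned no verdict; the final pictures show everything seated.

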